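Sweep dropped nuts into the scrap tray

ROBOT

A 6-joint arm with a two-finger parallel gripper is mounted at the origin on the work surface. World frame = base frame: x ahead of the robot, y to its left, z up, the work surface at z = 0. Lengths are in m, angles in degrees, forces in N, time in s.
With the tool pointing down it reaches from about 0.4 to 0.825 m from the base axis. Payload 7 kg.
Tool frame: the origin (TCP) lies midway between the tips of the shut fingers; the grasp point (between the pads) lies 19 mm behind it; x points along the fingers, z is the direction in which the jaws open and shut, and the axes are right-handed (so a half turn about x gives the same grasp; the last joint's range is limited). The gripper opens to 88 mm and grips with 3 to 60 N. Pads are 19 mm wide; open, the fingers measure 130 mm over their backs; the gripper's body (78 mm by 193 mm) begins 47 mm behind the grasp point.
Start: joints at [-48.237, 20.546, 0.682, 0, -70.136, -16.507], TCP at [0.288, -0.61, 0.227] pointing down, gripper open.
Joint ranges: [-176.03, 176.03], [-82.01, 121.73], [-58.28, 71.71], [-173.87, 95.51], [-174.79, -0.11], [-173.66, 173.66]. Speed limits (degrees/s): [136.94, 136.94, 172.46, 180, 180, 180].

INTERFACE

Orientations are given as [roll, pitch, yaw] about the fixed x, y, z axes, in that order (R = Rz(yaw) Ry(pitch) Rx(roll)).
In Python, from plant import ctrl gives the robot as it stands.
- The arm moves only by the tool servo_tool, never from a script. Its argument "motion" is a list of rows, each an object with "offset": the shift along the tool's x, y, z in m, a list of three; "roll": the turn about the tool's x in degrees; "claw": the opening, from -1 (shut) to 1 (fully open), so that 0 is half open. In form: [{"offset": [x, y, z], "roll": roll, "claw": claw}, ...]. A call has 1 to 12 rows; each row shifts and turns the commanded pose from where the row before left it, along the tool's axes as they then stand; what a row does not reach is not made up. A row lasts 1/8 s, in which the tool goes at most 62.5 mm and 10.7 degrees, less where a joint would pass 70% of its speed; a pose out of reach is approached as far as the arm can. A call is refused whole if a number of a shift passes 0.0625 or a number of a turn 10.7, either way. A call with a gripper value outside its range is refused whole. The fingers move at their own pace and stop on an object; the grip force is fixed at half the most. Time passes only in rows, so rows that do not move let the fingers close. It gives the time, the measured TCP pose, the force and the opening at its end, in the units of the state.
- ctrl.get_obs(): the state, without advancing time (a new reading comes with each control period).
- ctrl.snapshot(name): name is "side" or "top" or "wrist"; returns a dict with "frame" (400x640x3 uint8, blue, green, red), "z_map" (400x640 float32, m along the optical axis (not along the pixel's ray), 0 where there is no reading), "mtx" (3x3 intrinsics, pixels), "extrinsics" (4x4, takes a point from camera to world coordinates). Camera axes: x right, y up, looking along -z (the intrinsics and any distortion apply to the point x, -y, -z); pixel columns grow to the right and rows downward; lengths in m; the calibration is good to about 2 mm. The wrist camera is an equidistant fisheye: a pixel r from the principal point sees the ray r / f radians off the axis. A picture is of the moment at which its call begins.
- ctrl.close_job(): hands the job in, once; it reports no verdict.
The state is a dict: "clock": time; "joint_pos": joint angles; "qvel": joint speeds; "tau": joint torques, N m; "tool_pos": TCP position; "orientation": TCP orientation; "force": force on the tool from outside, world axes, zero at the start; "moment": the same for the moment, N m; "opening": finger opening in m.
Only numpy, scipy, OpenCV 4.12 (cv2) and the standard library are available. Lean on these libraries where they do the work, as an engineer would, in place of code of your own. Each camera call takes 0.05 s, during which the arm holds its last target.

TASK

Four hex nuts have been dropped on the base plate of the screwdriving fixture, and dropped nuts are scrap. With the fingertips, sweep all four along the plate and over its side edge into the red tray, without pinching or picking any of them up, and let none fall into the blue tray or onto the bench. Leave the bottle, the socket and the fuse module where they are.

Things in the scene. Friction and masses are not known exactly. Their poses are not given: they have to be found in the camera images.
- fixture: screwdriving fixture fixed to the bench; place and yaw vary. Origin on the bench top (z = 0) below its plate; x axis away from the robot, y left, z up. Flat bare-metal base plate, top 40 mm above the bench, x -175 to +220, y -150 to +150 mm. Its side edges (y = +-150 mm) have no rim and overhang the trays by 8 mm. Nuts, bottle and socket lie on the plate between handle and nest
- handle (a point): top centre of the black bridge handle along the plate's front, fixed; handle spans fixture x -168 to -146, y -75 to +75 mm and stands 38 mm above the plate
- nest (a point): top centre of the metal nest block at the back of the plate, fixed; it spans fixture x 100 to 215, y -110 to +110 mm, 40 mm above the plate; two open toggle clamps with red handles stand on its rear part (from x 160 mm), up to 100 mm above the block
- red_tray: red scrap tray fixed on the bench along one side of the fixture (left or right, varies), parallel to it; 220 x 100 x 24 mm (x, y, z), walls and floor 2 mm, origin at the centre of its underside (fixture x -25, y +-192 mm). Its rim is 16 mm below the plate's top and its inner wall is under the plate's edge, so what goes over the edge drops in
- blue_tray: blue tray for good parts, same size and mounting, on the other side; holds a few flat copper links (fixed)
- nut1: steel M12 hex nut lying flat on the base plate, 18 mm across flats, 21 mm across corners, 10 mm thick, about 16 g; origin at its centre (5 mm above the plate as it lies)
- nut2: steel M12 hex nut lying flat on the base plate, 18 mm across flats, 21 mm across corners, 10 mm thick, about 16 g; origin at its centre (5 mm above the plate as it lies)
- nut3: steel M12 hex nut lying flat on the base plate, 18 mm across flats, 21 mm across corners, 10 mm thick, about 16 g; origin at its centre (5 mm above the plate as it lies)
- nut4: steel M12 hex nut lying flat on the base plate, 18 mm across flats, 21 mm across corners, 10 mm thick, about 16 g; origin at its centre (5 mm above the plate as it lies)
- bottle_mid (a point): small green bottle with yellow label and black cap standing on the plate, 28 mm diameter, 48 mm high, loose; point half-way up its axis
- socket_mid (a point): dark steel wrench socket standing on the plate, 24 mm diameter, 38 mm high, loose; point half-way up its axis
- module_mid (a point): black and white fuse module with copper terminals, 44 x 84 x 40 mm (x, y, z), lying loose in the left pocket of the nest block, standing 25 mm out of it; point half-way up its centre

How it is judged:
By the outcome, as a careful person would: the job done as asked, in the order asked, and still so for the second after the job is handed in, with the robot touching nothing.
It also fails if it takes over 72 s, if anything falls off the work surface, if the arm or the gripper's body presses on something with over 40 N, if the wrist force passes 120 N, or if a joint passes its speed limit or range.

## Working session

There is one attempt and no reset: what is moved stays moved. The work goes in short steps, Python scripts to look and compute and a tool call to move; the robot and the scene stay as the last step left them, time stands still between calls to the robot, and variables do not carry over. Pictures are saved under pics/ and viewed, and the job is handed in when it is done.

Besides the shell and the picture viewer there is one more tool, called after "Request:" as name(argument=value, ...) on one line, values as JSON. servo_tool: Moves the arm, as the interface text tells. Its arguments: {"type":"object","properties":{"motion":{"type":"array"}},"required":["motion"]}

```bash
ls; mkdir -p pics; python3 - <<'E'
from plant import ctrl
import cv2
o=ctrl.get_obs();print(o)
for n in("top","side"):
    s=ctrl.snapshot(n);cv2.imwrite(f"pics/{n}0.png",s["frame"]);print(n,s["mtx"],s["extrinsics"])
    import numpy as np;np.savez(f"{n}0.npz",**s)
E
```

```text
pics
{'clock': 0.0, 'joint_pos': array([-4.82361362e+01,  2.05914508e+01,  6.34004385e-01, -2.14593258e-02,
       -7.01369721e+01, -1.65055595e+01]), 'qvel': array([-0.13548216,  0.00369891, -0.10444232,  0.09791478, -0.06777534,
        0.09427603]), 'tau': array([-7.88811303e-04, -5.82711804e+01,  2.93048912e+01,  6.99688956e+00,
        6.85538747e-03, -1.83685670e-04]), 'tool_pos': array([ 0.28777589, -0.6100298 ,  0.22562006]), 'orientation': array([  4.44689018,  89.90344973, 119.69788662]), 'force': array([ 0.34641149, -0.32251575,  0.79299499]), 'moment': array([-0.00255437, -0.03954058,  0.02269739]), 'opening': 0.08794482203895163}
top [[386.55835322   0.         315.19777668]
 [  0.         386.55835322 203.29966221]
 [  0.           0.           1.        ]] [[ 0.00142197  0.98804302 -0.1541719   0.45219496]
 [-0.99912035  0.00786521  0.04119068  0.03851423]
 [ 0.04191076  0.15397771  0.98718506  0.77159579]
 [ 0.          0.          0.          1.        ]]
side [[504.37221553   0.         317.3530069 ]
 [  0.         504.37221553 200.62760191]
 [  0.           0.           1.        ]] [[-0.68651628  0.48461321 -0.54207512  0.11786856]
 [-0.72705734 -0.46686146  0.50341633  0.46246559]
 [-0.00911178  0.7397232   0.67284958  0.64355613]
 [ 0.          0.          0.          1.        ]]
```

View pics/top0.png

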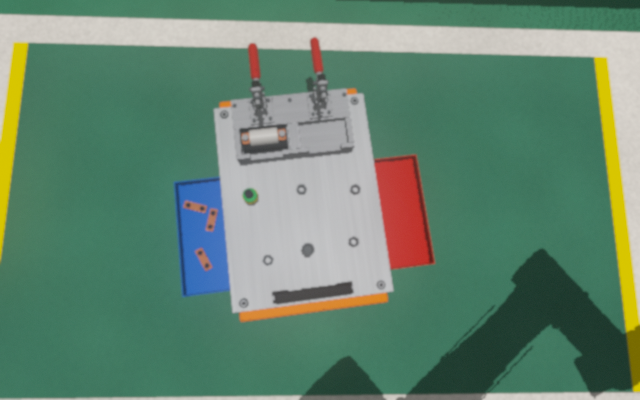

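View pics/side0.png

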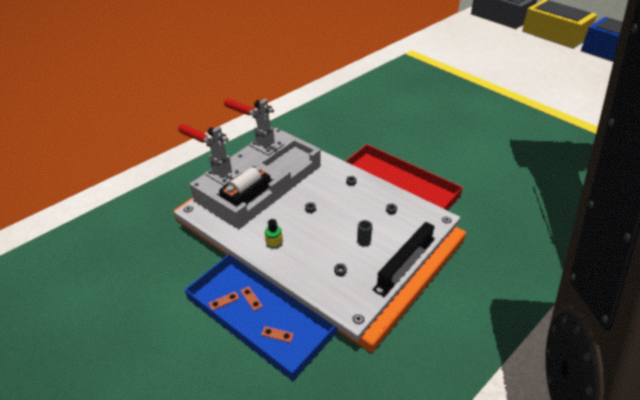

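The top view shows nuts at about (301,189), (355,189), (353,242) and (268,260). The bottle is at (250,196), the socket at (308,250), and the red tray is on the right (−y). Next I'll measure them.

```bash
cat > h.py <<'E'
import numpy as np,cv2
def cast(s,uv,z):
    K=s["mtx"];T=s["extrinsics"]
    uv=np.atleast_2d(np.asarray(uv,float))
    d=np.c_[(uv[:,0]-K[0,2])/K[0,0],-(uv[:,1]-K[1,2])/K[1,1],-np.ones(len(uv))]@T[:3,:3].T
    o=T[:3,3];return o+d*((z-o[2])/d[:,2])[:,None]
def zpt(s):
    K=s["mtx"];T=s["extrinsics"];z=s["z_map"]
    v,u=np.mgrid[:400,:640]
    p=np.stack([(u-K[0,2])/K[0,0]*z,-(v-K[1,2])/K[1,1]*z,-z],-1)
    return p@T[:3,:3].T+T[:3,3]
def project(s,p):
    K=s["mtx"];T=s["extrinsics"]
    c=(np.atleast_2d(p)-T[:3,3])@T[:3,:3]
    return np.c_[K[0,0]*c[:,0]/-c[:,2]+K[0,2],K[1,1]*-c[:,1]/-c[:,2]+K[1,2]]
E
python3 - <<'E'
from h import *
s=dict(np.load("top0.npz"));P=zpt(s);f=s["frame"]
Z=P[...,2]; ok=s["z_map"]>0
m=((abs(Z-.04)<.015)&ok).astype(np.uint8)
g=f.astype(int);sat=g.max(-1)-g.min(-1)
m&=(sat<45)&(g.max(-1)>90)
m=cv2.morphologyEx(m.astype(np.uint8),cv2.MORPH_OPEN,np.ones((5,5)))
c=max(cv2.findContours(m,0,2)[0],key=cv2.contourArea)
q=cast(s,c[:,0,:],.04)[:,:2]
r=cv2.minAreaRect((q*1000).astype(np.float32));print("plate",r)
print(cv2.boxPoints(r))
for n,uv in dict(n1=(301,189),n2=(355,189),n3=(353,242),n4=(268,260)).items():
    u,v=uv;print(n,cast(s,uv,.045).round(4),Z[v-6:v+7,u-6:u+7].max(),np.median(Z[v-6:v+7,u-6:u+7]))
hsv=cv2.cvtColor(f,cv2.COLOR_BGR2HSV)
rm=((hsv[...,1]>150)&((hsv[...,0]<6)|(hsv[...,0]>174))).astype(np.uint8);rm[:140]=0;rm[:,:360]=0
bm=((hsv[...,1]>150)&(abs(hsv[...,0].astype(int)-112)<12)).astype(np.uint8)
for mm in(rm,bm):
    c=max(cv2.findContours(mm,0,2)[0],key=cv2.contourArea);q=cast(s,c[:,0],.024)[:,:2]
    print(cv2.boxPoints(cv2.minAreaRect((q*1000).astype(np.float32))))
cv2.imwrite("pics/c.png",cv2.resize(f[90:310,200:400],None,fx=3.0,fy=2.7,interpolation=cv2.INTER_CUBIC))
E
```

```text
plate ((578.0794677734375, 35.311920166015625), (393.8274230957031, 299.34844970703125), 7.363704204559326)
[[ 363.60645  158.5138 ]
 [ 401.97314 -138.36578]
 [ 792.5525   -87.88995]
 [ 754.1858   208.98962]]
n1 [[0.5931 0.0354 0.045 ]] 0.05175259707363511 0.04103366998891478
n2 [[ 0.5941 -0.0684  0.045 ]] 0.7715957941146929 0.04066141252843569
n3 [[ 0.4925 -0.0631  0.045 ]] 0.05278551840207191 0.04103042592327866
n4 [[0.4587 0.0955 0.045 ]] 0.052751934879688656 0.04112955798064022
[[ 443.59543  -138.90463 ]
 [ 454.13046  -222.28314 ]
 [ 669.64734  -195.05219 ]
 [ 659.1123   -111.673676]]
[[391.5235  255.47543]
 [402.44574 170.30461]
 [619.9117  198.19226]
 [608.98944 283.3631 ]]
```

View pics/c.png

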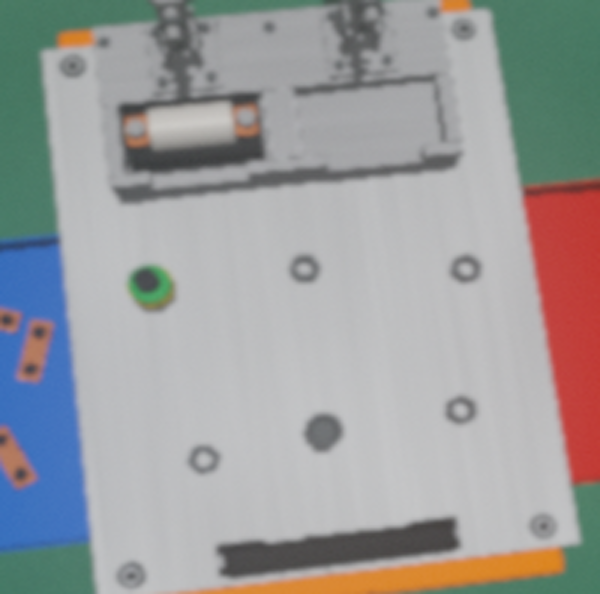

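```bash
cat >> h.py <<'E'
yaw=np.radians(7.364);C=np.array([.57808,.03531])
ex=np.array([np.cos(yaw),np.sin(yaw)]);ey=np.array([-ex[1],ex[0]]);O=C-.0225*ex
def fix(p): p=np.atleast_2d(p)[:,:2]-O;return (np.c_[p@ex,p@ey]*1000).round(1)
def tool(o):
    from scipy.spatial.transform import Rotation as R
    return R.from_euler('xyz',o["orientation"],degrees=True).as_matrix()
def rel(o,fx,fy,z):  # tool-frame shift to a fixture point (mm, mm above plate)
    p=O+fx/1e3*ex+fy/1e3*ey
    return tool(o).T@(np.r_[p,.04+z/1e3]-o["tool_pos"])
def zang(o): # angle of tool z in fixture frame
    R=tool(o);return np.degrees(np.arctan2(R[1,2],R[0,2])-yaw)
E
python3 - <<'E'
from plant import ctrl
from h import *
s=dict(np.load("top0.npz"));t=dict(np.load("side0.npz"));P=zpt(s);f=s["frame"]
for n,uv in dict(n1=(301,189),n2=(355,189),n3=(353,242),n4=(268,260)).items():
    g=cv2.cvtColor(f,cv2.COLOR_BGR2GRAY);u,v=uv;w=g[v-9:v+10,u-9:u+10].astype(float)
    wt=np.clip(np.median(g[v-14:v+15,u-14:u+15])-15-w,0,None);yy,xx=np.mgrid[-9:10,-9:10]
    c=(u+(wt*xx).sum()/wt.sum(),v+(wt*yy).sum()/wt.sum())
    p=cast(s,c,.047);print(n,c,p.round(4),fix(p),"side px",project(t,p).round(0))
p=cast(s,(308,250),.078);print("socket",fix(p))
hsv=cv2.cvtColor(f,cv2.COLOR_BGR2HSV)
print("bottle cap",fix(cast(s,(249,194),.088)))
Q=P.reshape(-1,3);F=fix(Q);Zp=(Q[:,2]-.04)*1000
for n,(a,b,c,d,lo,hi) in dict(socket=(-120,-40,-50,50,25,45),bottle=(-20,60,50,140,15,60),module=(100,160,-10,110,50,80)).items():
    k=(F[:,0]>a)&(F[:,0]<b)&(F[:,1]>c)&(F[:,1]<d)&(Zp>lo)&(Zp<hi)
    print(n,k.sum(),F[k].min(0),F[k].max(0),F[k].mean(0),Zp[k].max())
o=ctrl.get_obs();print(tool(o).round(3),zang(o),fix(o["tool_pos"]))
E
```

```text
n1 (np.float64(301.1874595992243), np.float64(189.07821590174532)) [[0.5926 0.0351 0.047 ]] [[36.9 -2.1]] side px [[312. 207.]]
n2 (np.float64(354.7626422250316), np.float64(189.12389380530973)) [[ 0.5935 -0.0676  0.047 ]] [[  24.6 -104.1]] side px [[352. 181.]]
n3 (np.float64(353.20805369127515), np.float64(241.35858101629913)) [[ 0.4936 -0.0633  0.047 ]] [[-73.9 -86.9]] side px [[393. 209.]]
n4 (np.float64(267.4661567877629), np.float64(259.6275334608031)) [[0.4594 0.0964 0.047 ]] [[-87.4  75.8]] side px [[342. 269.]]
socket [[-80.2   0.2]]
bottle cap [[31.2 92.6]]
socket 74 [-90.7 -11. ] [-67.5  11.2] [-78.84189189   0.47702703] 41.29224049752104
bottle 199 [19.2 79.4] [ 46.3 106.4] [30.91959799 92.21407035] 50.025485132422254
module 911 [110.4  13.4] [154.   96.4] [130.67936334  54.89264544] 68.46822326318028
[[-0.001 -0.904 -0.427]
 [ 0.001 -0.427  0.904]
 [-1.     0.     0.002]] 107.8878371866396 [[-348.1 -602.9]]
```

```bash
python3 - <<'E'
from plant import ctrl
import cv2
s=ctrl.snapshot("wrist");cv2.imwrite("pics/w0.png",s["frame"])
E
```

```text
(no output)
```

View pics/w0.png

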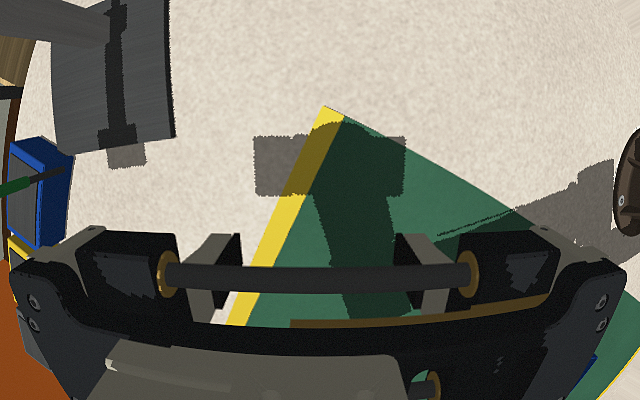

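Measurements agree: the plate comes out at 394×299 mm, and the nuts projected into the side view land on the nuts there. I'll turn the tool so its z axis lies along −x of the fixture, which makes the sweep direction +y of the tool, and nearly close the fingers.

Request:
servo_tool(motion=[{"offset": [0, 0, 0], "roll": -10.3, "claw": -0.82}, {"offset": [0, 0, 0], "roll": -10.3, "claw": -0.82}, {"offset": [0, 0, 0], "roll": -10.3, "claw": -0.82}, {"offset": [0, 0, 0], "roll": -10.3, "claw": -0.82}, {"offset": [0, 0, 0], "roll": -10.3, "claw": -0.82}, {"offset": [0, 0, 0], "roll": -10.3, "claw": -0.82}, {"offset": [0, 0, 0], "roll": -10.3, "claw": -0.82}, {"offset": [0, 0, 0], "roll": 0, "claw": -0.82}])

```text
clock: 1.15
tool_pos: [0.2879, -0.6103, 0.2262]
orientation: [-64.8, 90.0, 122.5]
force: [-0.6, -0.2, 0.8]
opening: 0.0131
```

```bash
cat > w.py <<'E'
import sys
from plant import ctrl
from h import *
o=ctrl.get_obs();print(round(o["clock"],2),"zang",zang(o).round(2),"fix",fix(o["tool_pos"]),"z",((o["tool_pos"][2]-.04)*1e3).round(1),"F",o["force"].round(1),"op",round(o["opening"],4),"j",o["joint_pos"].round(0))
a=[float(x) for x in sys.argv[1:]]
for i in range(0,len(a),3): print(a[i:i+3],"rel",rel(o,*a[i:i+3]).round(4))
E
python3 w.py 25 -76 80
```

```text
1.15 zang -180.08 fix [[-348.1 -603.1]] z 186.2 F [-0.6 -0.2  0.8] op 0.0131 j [-48.  21.   1.  -0. -70.  56.]
[25.0, -76.0, 80.0] rel [ 0.1064 -0.5275 -0.3723]
```

Request:
servo_tool(motion=[{"offset": [0, -0.048, -0.034], "roll": 0, "claw": -0.82}, {"offset": [0, -0.048, -0.034], "roll": 0, "claw": -0.82}, {"offset": [0, -0.048, -0.034], "roll": 0, "claw": -0.82}, {"offset": [0, -0.048, -0.034], "roll": 0, "claw": -0.82}, {"offset": [0, -0.048, -0.034], "roll": 0, "claw": -0.82}, {"offset": [0, -0.048, -0.034], "roll": 0, "claw": -0.82}, {"offset": [0, -0.048, -0.034], "roll": 0, "claw": -0.82}, {"offset": [0, -0.048, -0.034], "roll": 0, "claw": -0.82}, {"offset": [0, -0.048, -0.034], "roll": 0, "claw": -0.82}, {"offset": [0, -0.048, -0.034], "roll": 0, "claw": -0.82}, {"offset": [0, -0.048, -0.034], "roll": 0, "claw": -0.82}, {"offset": [0, 0, 0], "roll": 0, "claw": -0.82}])

```text
clock: 2.65
tool_pos: [0.5927, -0.0356, 0.2259]
orientation: [-8.4, 90.0, 178.9]
force: [0.5, 0.1, -0.1]
opening: 0.0078
```

```bash
python3 w.py 25 -76 20; python3 - <<'E'
from plant import ctrl
import cv2
s=ctrl.snapshot("wrist");cv2.imwrite("pics/w1.png",s["frame"])
E
```

```text
2.65 zang -180.05 fix [[ 27.9 -72.2]] z 185.9 F [ 0.5  0.1 -0.1] op 0.0078 j [ 15.  13. -10.  -0. -67.  -8.]
[25.0, -76.0, 20.0] rel [0.1659 0.0038 0.0028]
```

View pics/w1.png

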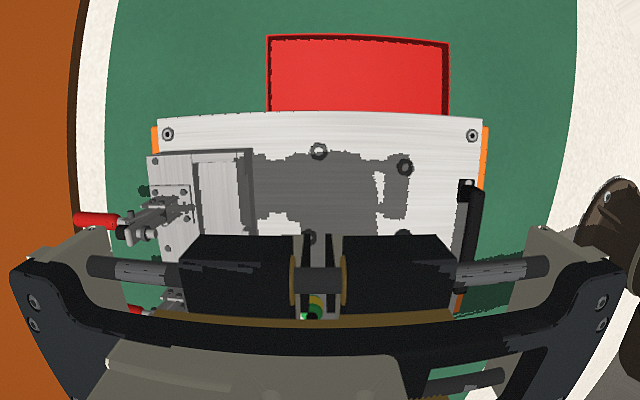

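Request:
servo_tool(motion=[{"offset": [0.05, 0, 0.003], "roll": 0, "claw": -0.82}, {"offset": [0.06, 0, 0], "roll": 0, "claw": -0.82}, {"offset": [0.04, 0, 0], "roll": 0, "claw": -0.82}, {"offset": [0.02, 0, 0], "roll": 0, "claw": -0.82}, {"offset": [0.008, 0, 0], "roll": 0, "claw": -0.82}, {"offset": [0, 0, 0], "roll": 0, "claw": -0.82}])

```text
clock: 3.45
tool_pos: [0.5882, -0.04, 0.0487]
orientation: [28.9, 90.0, -143.9]
force: [-0.3, -0.3, 0.7]
opening: 0.0081
```

```bash
python3 w.py 25 -76 4; python3 - <<'E'
from plant import ctrl
import cv2
s=ctrl.snapshot("side");cv2.imwrite("pics/s1.png",cv2.resize(s["frame"][120:320,220:480],None,fx=3,fy=3))
E
```

```text
3.45 zang -180.12 fix [[ 22.9 -75.9]] z 8.7 F [-0.3 -0.3  0.7] op 0.0081 j [ 15.  22. -23.   0. -45.  -8.]
[25.0, -76.0, 4.0] rel [ 0.0047  0.     -0.0021]
```

View pics/s1.png

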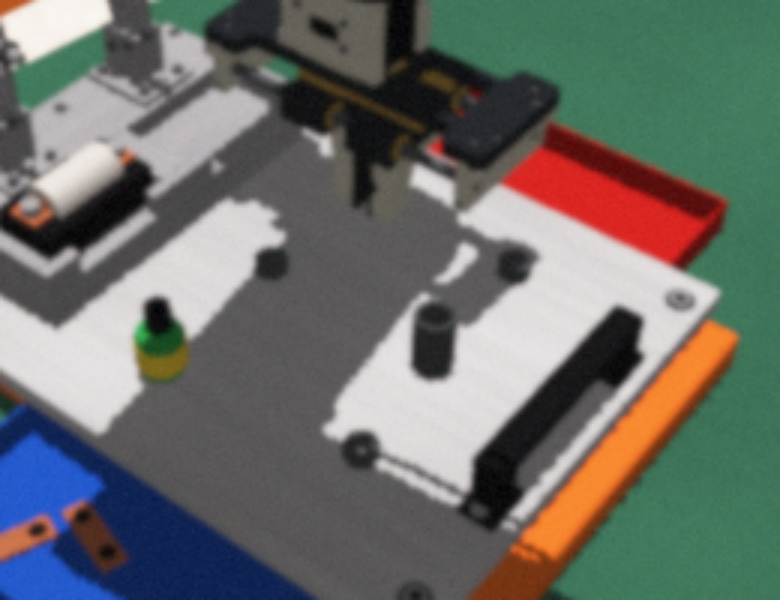

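Request:
servo_tool(motion=[{"offset": [0.004, 0, -0.002], "roll": 0, "claw": -0.82}, {"offset": [0, 0, 0], "roll": 0, "claw": -0.82}, {"offset": [0, 0.008, 0], "roll": 0, "claw": -0.82}, {"offset": [0, 0.008, 0], "roll": 0, "claw": -0.82}, {"offset": [0, 0.01, 0], "roll": 0, "claw": -0.82}, {"offset": [0, 0.01, 0], "roll": 0, "claw": -0.82}, {"offset": [0, 0.01, 0], "roll": 0, "claw": -0.82}, {"offset": [0, 0.01, 0], "roll": 0, "claw": -0.82}, {"offset": [0, 0.01, 0], "roll": 0, "claw": -0.82}, {"offset": [0, 0.01, 0], "roll": 0, "claw": -0.82}, {"offset": [0, 0.008, 0], "roll": 0, "claw": -0.82}, {"offset": [0, 0, 0], "roll": 0, "claw": -0.82}])

```text
clock: 5.0
tool_pos: [0.601, -0.123, 0.0445]
orientation: [1.2, 90.0, -171.5]
force: [0.1, -0.1, -0.2]
opening: 0.0077
```

```bash
python3 w.py -74 -58 4; python3 - <<'E'
from plant import ctrl
import cv2
s=ctrl.snapshot("side");cv2.imwrite("pics/s2.png",cv2.resize(s["frame"][120:320,220:480],None,fx=3,fy=3))
s=ctrl.snapshot("top");cv2.imwrite("pics/t2.png",s["frame"])
s=ctrl.snapshot("wrist");cv2.imwrite("pics/w2.png",s["frame"])
E
```

```text
5.0 zang -180.06 fix [[  25.  -159.9]] z 4.5 F [ 0.1 -0.1 -0.2] op 0.0077 j [  7.  25. -20.   0. -46.   1.]
[-74.0, -58.0, 4.0] rel [ 0.0005 -0.1018  0.0991]
```

View pics/s2.png

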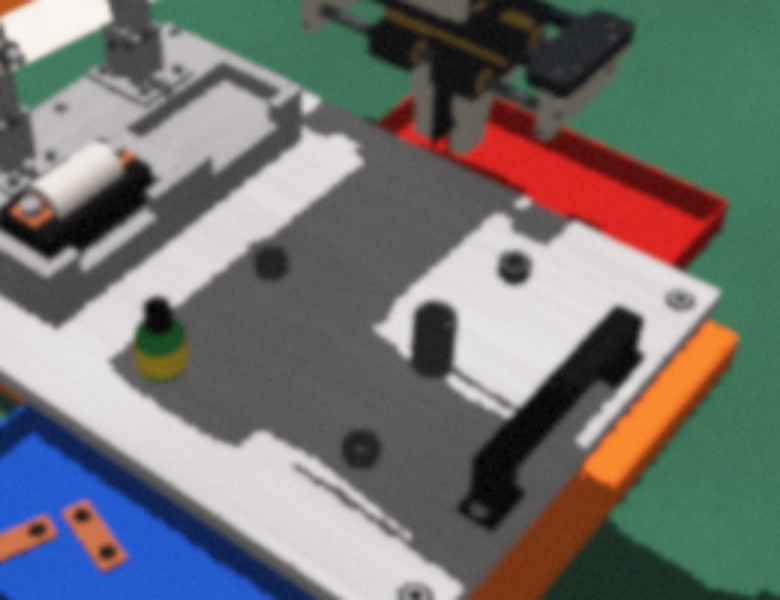

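View pics/w2.png

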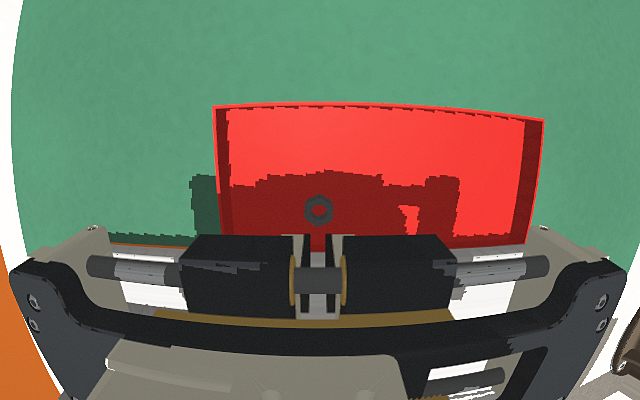

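Nut 2 is in the red tray (wrist view, (319,210)), and the side view shows nothing else has moved. Nut 3 is next.

Request:
servo_tool(motion=[{"offset": [-0.06, 0, 0], "roll": 0, "claw": -0.82}, {"offset": [0, -0.034, 0.033], "roll": 0, "claw": -0.82}, {"offset": [0, -0.034, 0.033], "roll": 0, "claw": -0.82}, {"offset": [0, -0.034, 0.033], "roll": 0, "claw": -0.82}, {"offset": [0, 0, 0], "roll": 0, "claw": -0.82}, {"offset": [0.03, 0, 0], "roll": 0, "claw": -0.82}, {"offset": [0.02, 0, 0], "roll": 0, "claw": -0.82}, {"offset": [0.01, 0, 0], "roll": 0, "claw": -0.82}, {"offset": [0, 0, 0], "roll": 0, "claw": -0.82}])

```text
clock: 6.28
tool_pos: [0.4898, -0.034, 0.0442]
orientation: [16.3, 89.9, -156.4]
force: [0.4, -0.3, 0.4]
opening: 0.0078
```

```bash
python3 w.py -74 -160 4
```

```text
6.28 zang -180.01 fix [[-73.9 -57.4]] z 4.2 F [ 0.4 -0.3  0.4] op 0.0078 j [ 19.  15. -35.   0. -40. -12.]
[-74.0, -160.0, 4.0] rel [2.000e-04 1.026e-01 1.000e-04]
```

Request:
servo_tool(motion=[{"offset": [0, 0.006, 0], "roll": 0, "claw": -0.82}, {"offset": [0, 0.008, 0], "roll": 0, "claw": -0.82}, {"offset": [0, 0.01, 0], "roll": 0, "claw": -0.82}, {"offset": [0, 0.01, 0], "roll": 0, "claw": -0.82}, {"offset": [0, 0.01, 0], "roll": 0, "claw": -0.82}, {"offset": [0, 0.01, 0], "roll": 0, "claw": -0.82}, {"offset": [0, 0.01, 0], "roll": 0, "claw": -0.82}, {"offset": [0, 0.01, 0], "roll": 0, "claw": -0.82}, {"offset": [0, 0.01, 0], "roll": 0, "claw": -0.82}, {"offset": [0, 0.01, 0], "roll": 0, "claw": -0.82}, {"offset": [0, 0.008, 0], "roll": 0, "claw": -0.82}, {"offset": [0, 0, 0], "roll": 0, "claw": -0.82}])

```text
clock: 7.78
tool_pos: [0.5029, -0.1356, 0.0445]
orientation: [-13.1, 90.0, 174.2]
force: [-0.4, -0.1, -0.6]
opening: 0.008
```

```bash
python3 w.py; python3 - <<'E'
from plant import ctrl
import cv2
s=ctrl.snapshot("wrist");cv2.imwrite("pics/w3.png",s["frame"])
E
```

```text
7.78 zang -180.06 fix [[ -74.  -159.8]] z 4.5 F [-0.4 -0.1 -0.6] op 0.008 j [  7.  17. -32.  -0. -41.   1.]
```

View pics/w3.png

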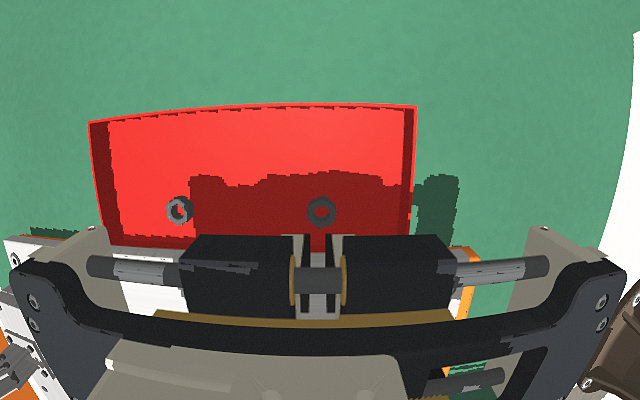

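Nuts 2 and 3 are both in the tray. For nut 1 I'll turn 40° and sweep diagonally, which keeps the gripper body clear of the module.

Request:
servo_tool(motion=[{"offset": [-0.06, 0, 0], "roll": 0, "claw": -0.82}, {"offset": [0, 0, 0], "roll": 10, "claw": -0.82}, {"offset": [0, 0, 0], "roll": 10, "claw": -0.82}, {"offset": [0, 0, 0], "roll": 10, "claw": -0.82}, {"offset": [0, 0, 0], "roll": 10, "claw": -0.82}, {"offset": [0, 0, 0], "roll": 0, "claw": -0.82}])

```text
clock: 8.57
tool_pos: [0.5028, -0.1347, 0.1046]
orientation: [-68.3, 90.0, 79.2]
force: [-0.3, 0.2, -0.8]
opening: 0.0075
```

```bash
python3 w.py 52.3 16.3 64
```

```text
8.57 zang 140.08 fix [[ -73.9 -159. ]] z 64.6 F [-0.3  0.2 -0.8] op 0.0075 j [  7.  13. -28.  -0. -49. -39.]
[52.3, 16.3, 64.0] rel [ 0.0006 -0.2154  0.0157]
```

Request:
servo_tool(motion=[{"offset": [0, -0.045, 0.004], "roll": 0, "claw": -0.82}, {"offset": [0, -0.045, 0.004], "roll": 0, "claw": -0.82}, {"offset": [0, -0.045, 0.004], "roll": 0, "claw": -0.82}, {"offset": [0, -0.045, 0.004], "roll": 0, "claw": -0.82}, {"offset": [0, -0.035, 0], "roll": 0, "claw": -0.82}, {"offset": [0, 0, 0], "roll": 0, "claw": -0.82}, {"offset": [0, 0, 0], "roll": 0, "claw": -0.82}])

```text
clock: 9.45
tool_pos: [0.6048, 0.0546, 0.1042]
orientation: [46.6, 89.9, -165.9]
force: [0.2, 0.6, -0.1]
opening: 0.008
```

```bash
python3 w.py 52.3 16.3 5; python3 - <<'E'
from plant import ctrl
import cv2
s=ctrl.snapshot("side");cv2.imwrite("pics/s4.png",cv2.resize(s["frame"][120:320,220:480],None,fx=3,fy=3))
s=ctrl.snapshot("wrist");cv2.imwrite("pics/w4.png",s["frame"])
E
```

```text
9.45 zang 140.16 fix [[51.5 15.7]] z 64.2 F [ 0.2  0.6 -0.1] op 0.008 j [ 24.  20. -17.  -0. -53. -56.]
[52.3, 16.3, 5.0] rel [ 0.0592 -0.0011 -0.0003]
```

View pics/s4.png

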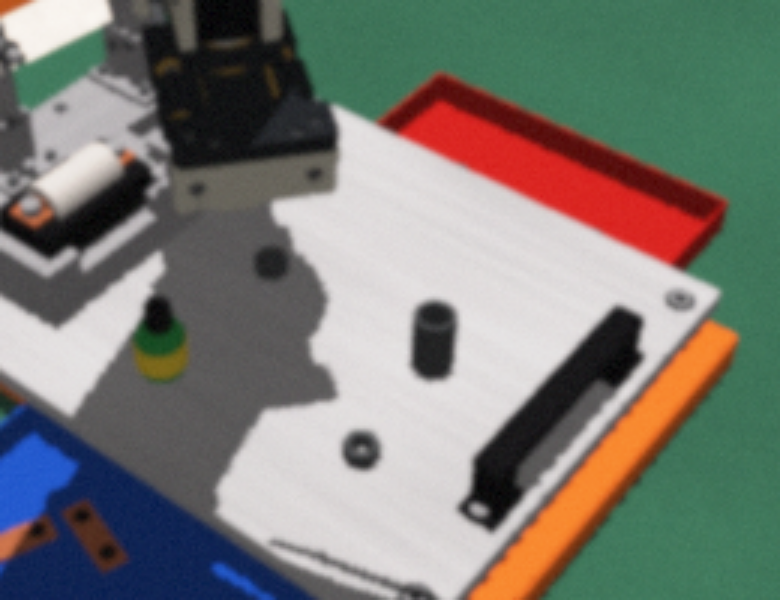

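View pics/w4.png

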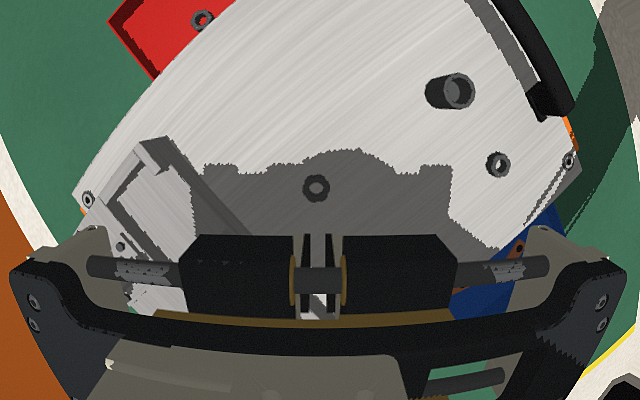

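Request:
servo_tool(motion=[{"offset": [0.025, 0, 0], "roll": 0, "claw": -0.82}, {"offset": [0.015, 0, 0], "roll": 0, "claw": -0.82}, {"offset": [0.01, 0, 0], "roll": 0, "claw": -0.82}, {"offset": [0.008, 0, 0], "roll": 0, "claw": -0.82}, {"offset": [0, 0, 0], "roll": 0, "claw": -0.82}, {"offset": [0, 0, 0], "roll": 0, "claw": -0.82}])

```text
clock: 10.3
tool_pos: [0.6057, 0.0547, 0.047]
orientation: [-136.1, 90.0, 11.2]
force: [0.7, -0.3, 0.1]
opening: 0.0078
```

```bash
python3 w.py -95 -158 5; python3 - <<'E'
from plant import ctrl
import cv2
s=ctrl.snapshot("wrist");cv2.imwrite("pics/w5.png",s["frame"])
E
```

```text
10.3 zang 140.0 fix [[52.4 15.7]] z 7.0 F [ 0.7 -0.3  0.1] op 0.0078 j [ 24.  24. -20.   0. -46. -56.]
[-95.0, -158.0, 5.0] rel [0.0019 0.2278 0.0013]
```

View pics/w5.png

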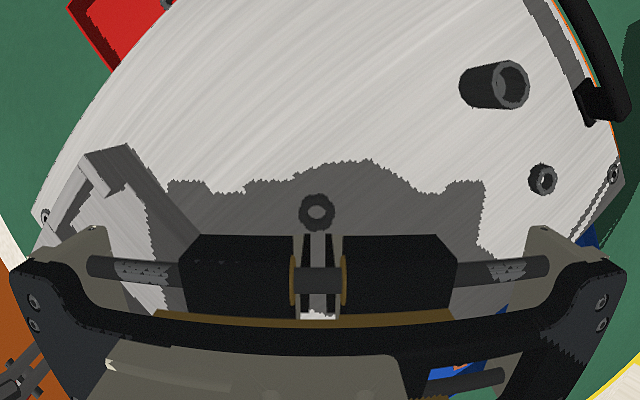

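Request:
servo_tool(motion=[{"offset": [0.002, 0.006, 0], "roll": 0, "claw": -0.82}, {"offset": [0, 0.008, 0], "roll": 0, "claw": -0.82}, {"offset": [0, 0.011, 0], "roll": 0, "claw": -0.82}, {"offset": [0, 0.011, 0], "roll": 0, "claw": -0.82}, {"offset": [0, 0.011, 0], "roll": 0, "claw": -0.82}, {"offset": [0, 0.011, 0], "roll": 0, "claw": -0.82}, {"offset": [0, 0.011, 0], "roll": 0, "claw": -0.82}, {"offset": [0, 0.011, 0], "roll": 0, "claw": -0.82}, {"offset": [0, 0.01, 0], "roll": 0, "claw": -0.82}, {"offset": [0, 0.01, 0], "roll": 0, "claw": -0.82}, {"offset": [0, 0.005, 0], "roll": 0, "claw": -0.82}, {"offset": [0, 0, 0], "roll": 0, "claw": -0.82}])

```text
clock: 11.85
tool_pos: [0.5486, -0.0341, 0.0446]
orientation: [44.7, 90.0, -167.9]
force: [0.0, 0.1, 0.3]
opening: 0.0076
```

```bash
python3 w.py -95 -158 5; python3 - <<'E'
from plant import ctrl
import cv2
s=ctrl.snapshot("wrist");cv2.imwrite("pics/w6.png",s["frame"])
E
```

```text
11.85 zang 139.97 fix [[-15.7 -65. ]] z 4.6 F [0.  0.1 0.3] op 0.0076 j [ 17.  20. -28.  -0. -42. -50.]
[-95.0, -158.0, 5.0] rel [-0.0004  0.1222  0.0009]
```

View pics/w6.png

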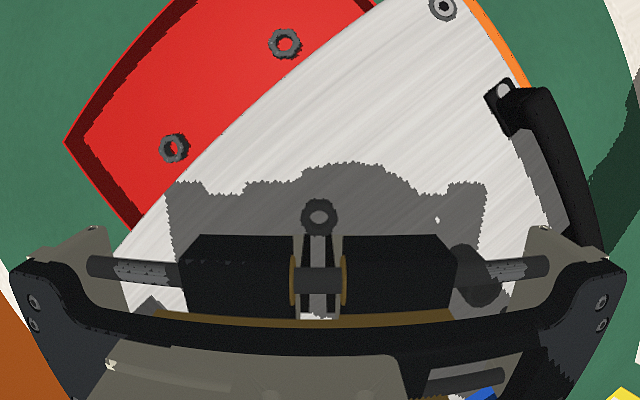

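Nut 1 is centred on the fingers. I'll continue the sweep.

Request:
servo_tool(motion=[{"offset": [0, 0.007, 0], "roll": 0, "claw": -0.82}, {"offset": [0, 0.011, 0], "roll": 0, "claw": -0.82}, {"offset": [0, 0.012, 0], "roll": 0, "claw": -0.82}, {"offset": [0, 0.012, 0], "roll": 0, "claw": -0.82}, {"offset": [0, 0.012, 0], "roll": 0, "claw": -0.82}, {"offset": [0, 0.012, 0], "roll": 0, "claw": -0.82}, {"offset": [0, 0.012, 0], "roll": 0, "claw": -0.82}, {"offset": [0, 0.011, 0], "roll": 0, "claw": -0.82}, {"offset": [0, 0.011, 0], "roll": 0, "claw": -0.82}, {"offset": [0, 0.011, 0], "roll": 0, "claw": -0.82}, {"offset": [0, 0.011, 0], "roll": 0, "claw": -0.82}, {"offset": [0, 0, 0], "roll": 0, "claw": -0.82}])

```text
clock: 13.4
tool_pos: [0.4824, -0.1371, 0.0446]
orientation: [28.0, 90.0, 175.3]
force: [0.5, -0.3, 0.2]
opening: 0.0078
```

```bash
python3 w.py; python3 - <<'E'
from plant import ctrl
import cv2
s=ctrl.snapshot("wrist");cv2.imwrite("pics/w7.png",s["frame"])
s=ctrl.snapshot("side");cv2.imwrite("pics/s7.png",cv2.resize(s["frame"][120:320,220:480],None,fx=3,fy=3))
E
```

```text
13.4 zang 139.94 fix [[ -94.5 -158.8]] z 4.6 F [ 0.5 -0.3  0.2] op 0.0078 j [  7.  16. -34.  -0. -40. -39.]
```

View pics/w7.png

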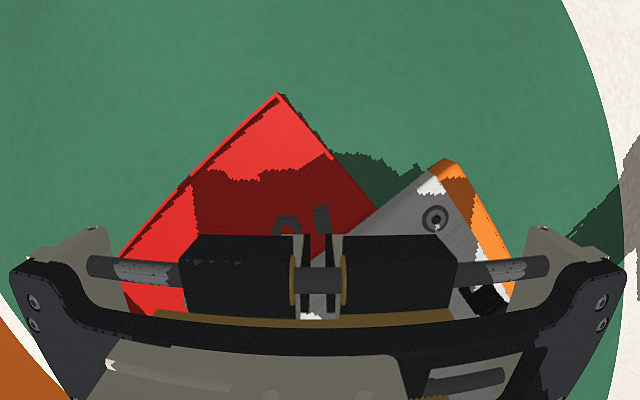

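View pics/s7.png

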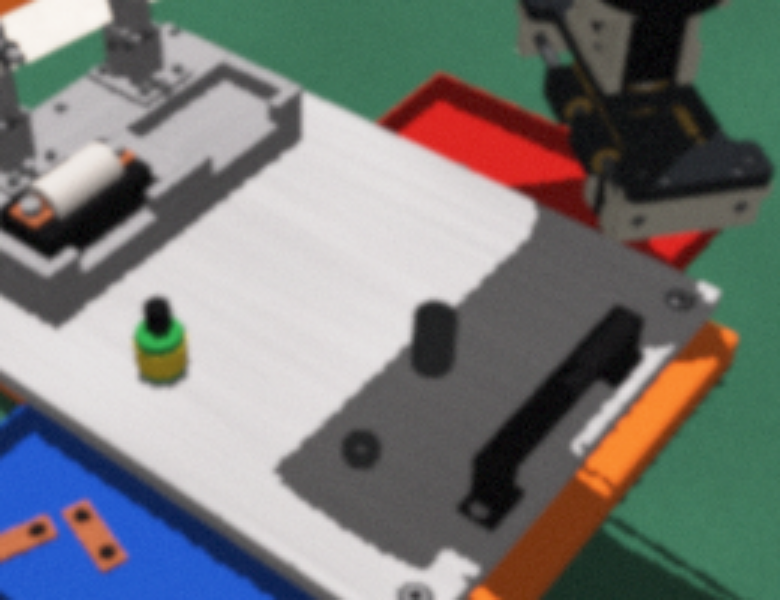

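In the wrist view nut 1 is over the tray on its edge, still falling or standing up. I'll raise the tool, turn it for nut 4, and look again.

Request:
servo_tool(motion=[{"offset": [-0.06, 0, 0], "roll": 0, "claw": -0.82}, {"offset": [-0.02, 0, 0], "roll": 0, "claw": -0.82}, {"offset": [0, 0, 0], "roll": -10.6, "claw": -0.82}, {"offset": [0, 0, 0], "roll": -10.6, "claw": -0.82}, {"offset": [0, 0, 0], "roll": -10.6, "claw": -0.82}, {"offset": [0, 0, 0], "roll": -10.6, "claw": -0.82}, {"offset": [0, 0, 0], "roll": -10.6, "claw": -0.82}, {"offset": [0, 0, 0], "roll": -10.6, "claw": -0.82}, {"offset": [0, 0, 0], "roll": -10.6, "claw": -0.82}, {"offset": [0, 0, 0], "roll": -10.6, "claw": -0.82}, {"offset": [0, 0, 0], "roll": 0, "claw": -0.82}])

```text
clock: 14.88
tool_pos: [0.4831, -0.1362, 0.1246]
orientation: [122.9, 90.0, -5.0]
force: [-0.0, 0.0, -0.4]
opening: 0.0082
```

```bash
python3 w.py -107.5 95.9 84; python3 - <<'E'
from plant import ctrl
import cv2
s=ctrl.snapshot("wrist");cv2.imwrite("pics/w8.png",s["frame"])
E
```

```text
14.88 zang -135.25 fix [[ -93.6 -157.9]] z 84.6 F [-0.   0.  -0.4] op 0.0082 j [  7.  10. -29.   0. -51.  45.]
[-107.5, 95.9, 84.0] rel [ 0.0006 -0.19   -0.1689]
```

View pics/w8.png

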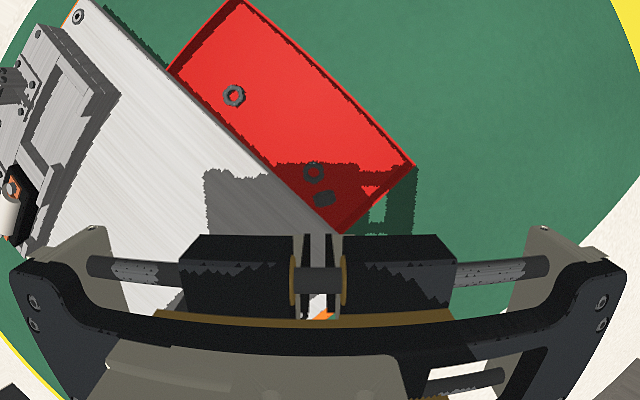

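Nut 1 is in the red tray at (325,198). Next I'll go to nut 4.

Request:
servo_tool(motion=[{"offset": [0, -0.038, -0.034], "roll": 0, "claw": -0.82}, {"offset": [0, -0.038, -0.034], "roll": 0, "claw": -0.82}, {"offset": [0, -0.038, -0.034], "roll": 0, "claw": -0.82}, {"offset": [0, -0.038, -0.034], "roll": 0, "claw": -0.82}, {"offset": [0, -0.038, -0.033], "roll": 0, "claw": -0.82}, {"offset": [0, 0, 0], "roll": 0, "claw": -0.82}, {"offset": [0, 0, 0], "roll": 0, "claw": -0.82}])

```text
clock: 15.8
tool_pos: [0.4364, 0.1136, 0.1245]
orientation: [-21.9, 90.0, -149.9]
force: [0.0, -0.1, 0.3]
opening: 0.0082
```

```bash
python3 w.py -107.5 95.9 4; python3 - <<'E'
from plant import ctrl
import cv2
s=ctrl.snapshot("wrist");cv2.imwrite("pics/w9.png",s["frame"])
E
```

```text
15.8 zang -135.29 fix [[-108.    95.8]] z 84.5 F [ 0.  -0.1  0.3] op 0.0082 j [ 40.   5. -35.  -0. -50.  12.]
[-107.5, 95.9, 4.0] rel [ 0.0805  0.0003 -0.0004]
```

View pics/w9.png

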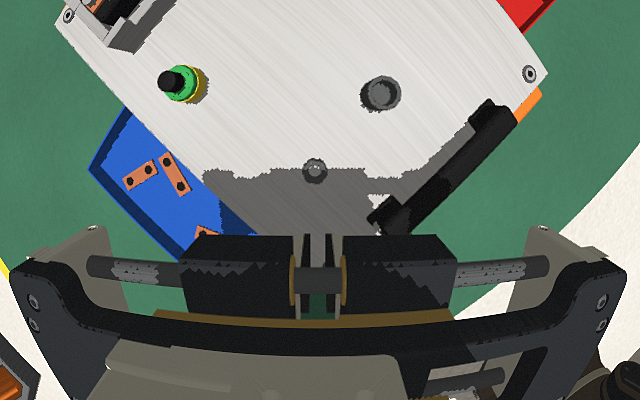

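Request:
servo_tool(motion=[{"offset": [0.03, 0, 0], "roll": 0, "claw": -0.82}, {"offset": [0.025, 0, 0], "roll": 0, "claw": -0.82}, {"offset": [0.015, 0, 0], "roll": 0, "claw": -0.82}, {"offset": [0.01, 0, 0], "roll": 0, "claw": -0.82}, {"offset": [0, 0, 0], "roll": 0, "claw": -0.82}])

```text
clock: 16.48
tool_pos: [0.4364, 0.1126, 0.0441]
orientation: [-11.8, 89.9, -139.7]
force: [-0.0, -0.0, 0.2]
opening: 0.0079
```

```bash
python3 w.py -39 28 4;python3 - <<'E'
from plant import ctrl
import cv2
s=ctrl.snapshot("wrist");cv2.imwrite("pics/w10.png",s["frame"])
E
```

```text
16.48 zang -135.31 fix [[-108.1   94.8]] z 4.1 F [-0.  -0.   0.2] op 0.0079 j [ 40.  12. -40.   0. -38.  12.]
[-39.0, 28.0, 4.0] rel [ 0.0001  0.0961 -0.0022]
```

View pics/w10.png

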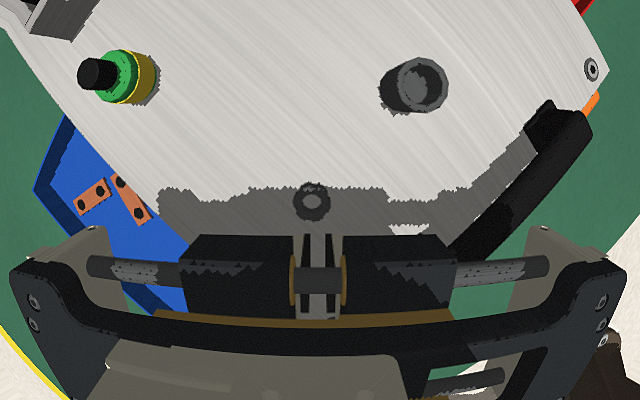

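Request:
servo_tool(motion=[{"offset": [0, 0.004, -0.002], "roll": 0, "claw": -0.82}, {"offset": [0, 0.008, 0], "roll": 0, "claw": -0.82}, {"offset": [0, 0.01, 0], "roll": 0, "claw": -0.82}, {"offset": [0, 0.01, 0], "roll": 0, "claw": -0.82}, {"offset": [0, 0.01, 0], "roll": 0, "claw": -0.82}, {"offset": [0, 0.01, 0], "roll": 0, "claw": -0.82}, {"offset": [0, 0.01, 0], "roll": 0, "claw": -0.82}, {"offset": [0, 0.01, 0], "roll": 0, "claw": -0.82}, {"offset": [0, 0.01, 0], "roll": 0, "claw": -0.82}, {"offset": [0, 0.01, 0], "roll": 0, "claw": -0.82}, {"offset": [0, 0.004, 0], "roll": 0, "claw": -0.82}, {"offset": [0, 0, 0], "roll": 0, "claw": -0.82}])

```text
clock: 18.02
tool_pos: [0.5137, 0.056, 0.0444]
orientation: [-29.4, 90.0, -157.2]
force: [-1.3, 0.1, -0.6]
opening: 0.0076
```

```bash
python3 w.py;python3 - <<'E'
from plant import ctrl
import cv2
s=ctrl.snapshot("wrist");cv2.imwrite("pics/w11.png",s["frame"])
E
```

```text
18.02 zang -135.24 fix [[-38.7  28.7]] z 4.4 F [-1.3  0.1 -0.6] op 0.0076 j [ 28.  17. -32.  -0. -41.  24.]
```

View pics/w11.png

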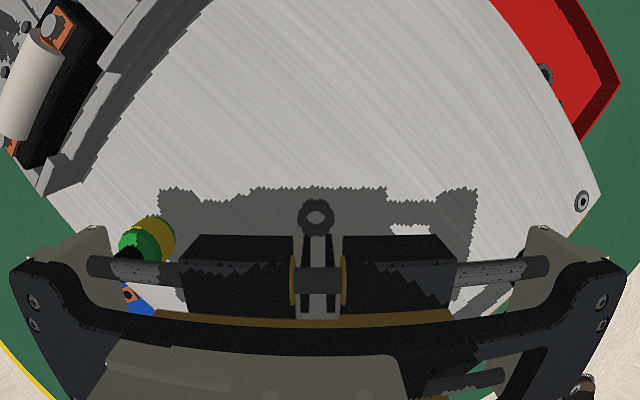

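Request:
servo_tool(motion=[{"offset": [0, -0.01, 0], "roll": 0, "claw": -0.82}, {"offset": [-0.05, -0.005, 0], "roll": 0, "claw": -0.82}, {"offset": [-0.03, 0, 0], "roll": 0, "claw": -0.82}, {"offset": [0, 0, 0], "roll": 9, "claw": -0.82}, {"offset": [0, 0, 0], "roll": 9, "claw": -0.82}, {"offset": [0, 0, 0], "roll": 9, "claw": -0.82}, {"offset": [0, 0, 0], "roll": 9, "claw": -0.82}, {"offset": [0, 0, 0], "roll": 8.8, "claw": -0.82}, {"offset": [0, 0, 0], "roll": 0, "claw": -0.82}])

```text
clock: 19.2
tool_pos: [0.5011, 0.0658, 0.1246]
orientation: [-71.2, 90.0, 116.3]
force: [-0.0, -0.4, 0.4]
opening: 0.008
```

```bash
python3 w.py -25 43 84 -25 43 4
```

```text
19.2 zang -179.91 fix [[-49.9  40.1]] z 84.6 F [-0.  -0.4  0.4] op 0.008 j [ 30.  10. -28.  -0. -52. -22.]
[-25.0, 43.0, 84.0] rel [ 0.0006 -0.0028 -0.0249]
[-25.0, 43.0, 4.0] rel [ 0.0806 -0.0028 -0.0249]
```

Request:
servo_tool(motion=[{"offset": [0, -0.003, -0.025], "roll": 0, "claw": -0.82}, {"offset": [0.02, 0, 0], "roll": 0, "claw": -0.82}, {"offset": [0, 0, 0], "roll": 0, "claw": -0.82}])

```text
clock: 19.58
tool_pos: [0.5248, 0.0713, 0.1033]
orientation: [13.5, 89.8, -158.9]
force: [-0.2, -0.5, 0.3]
opening: 0.0079
```

```bash
python3 w.py -25 43 4; python3 - <<'E'
from plant import ctrl
import cv2
s=ctrl.snapshot("wrist");cv2.imwrite("pics/w12.png",s["frame"])
E
```

```text
19.57 zang -179.84 fix [[-25.7  42.6]] z 63.3 F [-0.2 -0.5  0.3] op 0.0079 j [ 29.  14. -27.  -0. -50. -21.]
[-25.0, 43.0, 4.0] rel [ 0.0593 -0.0005 -0.0009]
```

View pics/w12.png

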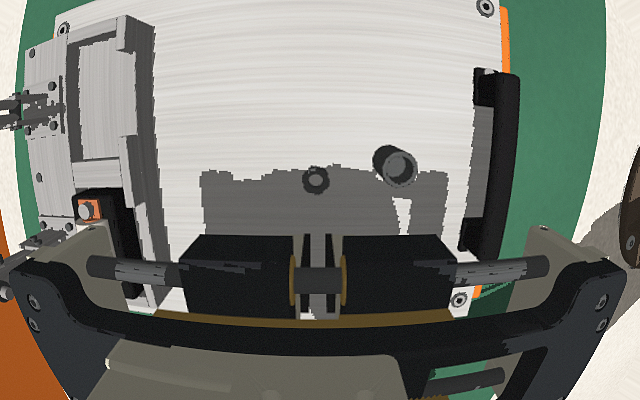

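Request:
servo_tool(motion=[{"offset": [0.025, 0, -0.001], "roll": 0, "claw": -0.82}, {"offset": [0.02, 0, 0], "roll": 0, "claw": -0.82}, {"offset": [0.01, 0, 0], "roll": 0, "claw": -0.82}, {"offset": [0.004, 0, 0], "roll": 0, "claw": -0.82}, {"offset": [0, 0, 0], "roll": 0, "claw": -0.82}, {"offset": [0, 0.006, 0], "roll": 0, "claw": -0.82}, {"offset": [0, 0.01, 0], "roll": 0, "claw": -0.82}, {"offset": [0, 0.011, 0], "roll": 0, "claw": -0.82}, {"offset": [0, 0.011, 0], "roll": 0, "claw": -0.82}, {"offset": [0, 0.011, 0], "roll": 0, "claw": -0.82}, {"offset": [0, 0.006, 0], "roll": 0, "claw": -0.82}, {"offset": [0, 0, 0], "roll": 0, "claw": -0.82}])

```text
clock: 21.12
tool_pos: [0.5342, 0.0166, 0.0455]
orientation: [15.8, 90.0, -156.9]
force: [0.1, 0.3, -0.3]
opening: 0.0079
```

```bash
python3 w.py -25 -160 4; python3 - <<'E'
from plant import ctrl
import cv2
s=ctrl.snapshot("wrist");cv2.imwrite("pics/w13.png",s["frame"])
E
```

```text
21.12 zang -180.06 fix [[-23.5 -12.9]] z 5.5 F [ 0.1  0.3 -0.3] op 0.0079 j [ 23.  18. -30.   0. -42. -16.]
[-25.0, -160.0, 4.0] rel [0.0015 0.1471 0.0014]
```

View pics/w13.png

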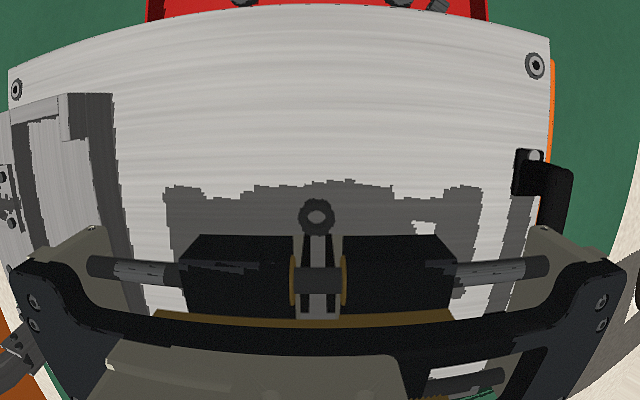

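Nut 4 is centred on the fingers and has passed the socket. I'll finish the sweep.

Request:
servo_tool(motion=[{"offset": [0.001, 0.007, 0], "roll": 0, "claw": -0.82}, {"offset": [0, 0.012, 0], "roll": 0, "claw": -0.82}, {"offset": [0, 0.016, 0], "roll": 0, "claw": -0.82}, {"offset": [0, 0.017, 0], "roll": 0, "claw": -0.82}, {"offset": [0, 0.017, 0], "roll": 0, "claw": -0.82}, {"offset": [0, 0.016, 0], "roll": 0, "claw": -0.82}, {"offset": [0, 0.014, 0], "roll": 0, "claw": -0.82}, {"offset": [0, 0.012, 0], "roll": 0, "claw": -0.82}, {"offset": [0, 0.012, 0], "roll": 0, "claw": -0.82}, {"offset": [0, 0.012, 0], "roll": 0, "claw": -0.82}, {"offset": [0, 0.012, 0], "roll": 0, "claw": -0.82}, {"offset": [0, 0, 0], "roll": 0, "claw": -0.82}])

```text
clock: 22.68
tool_pos: [0.5531, -0.1294, 0.0445]
orientation: [12.3, 90.0, -160.4]
force: [-0.3, 0.0, 0.5]
opening: 0.0081
```

Request:
servo_tool(motion=[{"offset": [-0.04, 0, 0], "roll": 0, "claw": -0.82}, {"offset": [-0.06, 0, 0], "roll": 0, "claw": -0.82}, {"offset": [-0.06, 0, 0], "roll": 0, "claw": -0.82}, {"offset": [0, 0, 0], "roll": 0, "claw": -0.82}])

```text
clock: 23.18
tool_pos: [0.5559, -0.1285, 0.2103]
orientation: [171.8, 89.4, -0.8]
force: [-0.2, -1.2, -1.2]
opening: 0.0077
```

```bash
python3 w.py; python3 - <<'E'
from plant import ctrl
import cv2
s=ctrl.snapshot("wrist");cv2.imwrite("pics/w14.png",s["frame"])
s=ctrl.snapshot("side");cv2.imwrite("pics/s14.png",cv2.resize(s["frame"][120:380,180:480],None,fx=2.3,fy=2.3))
s=ctrl.snapshot("top");cv2.imwrite("pics/t14.png",s["frame"])
E
```

```text
23.18 zang -179.95 fix [[ -20.5 -159.6]] z 170.3 F [-0.2 -1.2 -1.2] op 0.0077 j [  7.  11. -15.   0. -64.   1.]
```

View pics/w14.png

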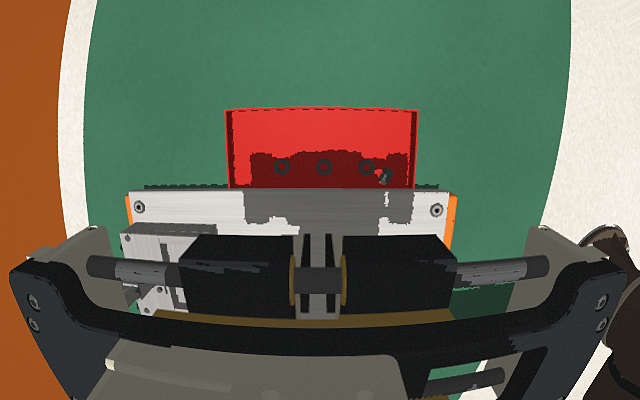

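View pics/s14.png

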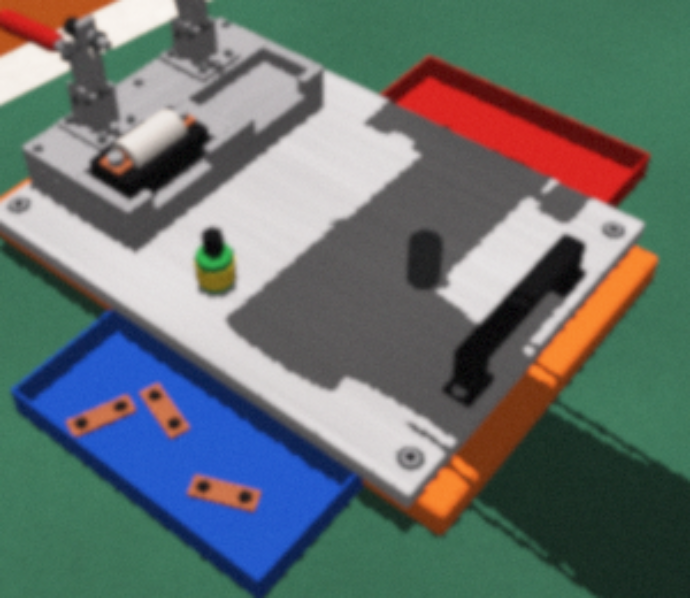

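The wrist view shows four nuts in the red tray, the one at (382,177) standing on edge. I'll move the arm aside and check with the top camera.

Request:
servo_tool(motion=[{"offset": [-0.03, 0.04, 0.03], "roll": 0, "claw": -0.82}, {"offset": [0, 0.05, 0.03], "roll": 0, "claw": -0.82}, {"offset": [0, 0.05, 0.03], "roll": 0, "claw": -0.82}, {"offset": [0, 0.05, 0.03], "roll": 0, "claw": -0.82}, {"offset": [0, 0.05, 0.03], "roll": 0, "claw": -0.82}, {"offset": [0, 0.05, 0.02], "roll": 0, "claw": -0.82}, {"offset": [0, 0.04, 0], "roll": 0, "claw": -0.82}, {"offset": [0, 0, 0], "roll": 0, "claw": -0.82}, {"offset": [0, 0, 0], "roll": 0, "claw": -0.82}])

```text
clock: 24.45
tool_pos: [0.426, -0.4771, 0.2326]
orientation: [-45.3, 89.8, 142.0]
force: [0.1, 0.0, 0.0]
opening: 0.0077
```

```bash
python3 - <<'E'
from plant import ctrl
from h import *
s=ctrl.snapshot("top");f=s["frame"]
cv2.imwrite("pics/t15.png",cv2.resize(f[80:320,160:450],None,fx=2.5,fy=2.5,interpolation=cv2.INTER_CUBIC))
P=zpt(s).reshape(-1,3);F=fix(P);Zp=(P[:,2]-.04)*1000
for n,(a,b,c,d,lo,hi) in dict(socket=(-120,-40,-50,50,25,45),bottle=(-20,60,50,140,15,60),module=(100,160,-10,110,50,80)).items():
    k=(F[:,0]>a)&(F[:,0]<b)&(F[:,1]>c)&(F[:,1]<d)&(Zp>lo)&(Zp<hi);print(n,k.sum(),F[k].mean(0))
m=((F[:,0]>-130)&(F[:,0]<80)&(F[:,1]<-160)&(F[:,1]>-236)&(Zp>-33)).reshape(400,640).astype(np.uint8)
n,l,st,ce=cv2.connectedComponentsWithStats(m)
for i in range(1,n):
    if st[i,4]>5: print("tray blob",ce[i].round(0),st[i,4],fix(cast(s,ce[i],.01)),"top z mm",(Zp.reshape(400,640)[l==i].max()+40).round(1))
E
```

```text
socket 74 [-78.85945946   0.34189189]
bottle 199 [30.8758794  92.29497487]
module 874 [130.92299771  54.74988558]
tray blob [386. 190.] 54 [[  21.6 -172.2]] top z mm 15.2
tray blob [389. 214.] 56 [[ -28.  -171.2]] top z mm 14.6
tray blob [393. 239.] 61 [[ -78.6 -170.9]] top z mm 15.1
tray blob [393. 252.] 27 [[-103.7 -166.9]] top z mm 21.8
```

View pics/t15.png

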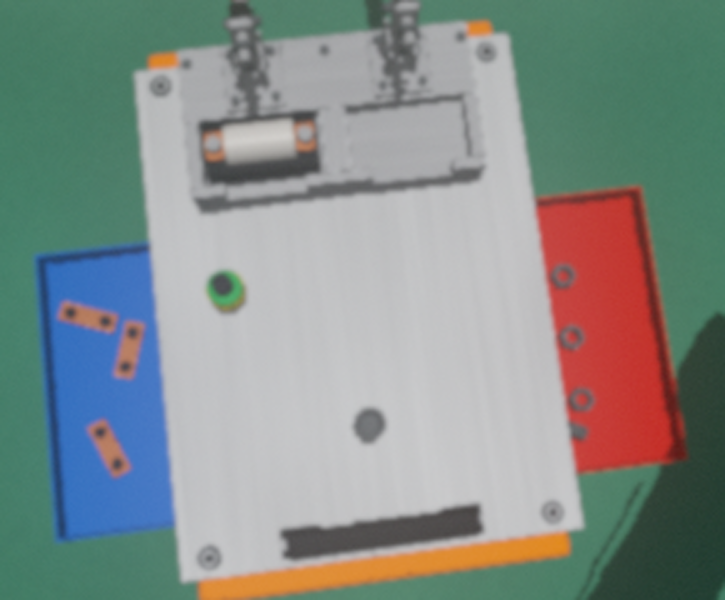

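```bash
python3 -c "
from plant import ctrl
print(ctrl.close_job())"
```

```text
the job is handed in; nothing more can be done
None
```

All four nuts are in the red tray. I swept each one along the plate and over its right edge with the nearly shut fingertips, and none was pinched or lifted. Nut 4 needed two pushes to get around the socket. The job was handed in after about 24.5 s, with the arm clear of everything.

- **Nuts:** The last top and wrist views show four nuts in the red tray. Three lie flat with their tops about 15 mm above the bench. Nut 1 stands on edge, its top at about 22 mm, just below the 24 mm rim.
- **Other parts:** The socket, bottle and module measured within 0.3 mm of where they started. No nut shows on the plate, in the blue tray or on the bench.
- **Forces:** The wrist force stayed within about 2 N at every reading, and none of the checks failed or disagreed.

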